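# Hang the scraper on the tool carousel's empty hook

## Robot

A 6-joint arm with a two-finger parallel gripper is mounted at the origin on the work surface. World frame = base frame: x ahead of the robot, y to its left, z up, the work surface at z = 0. Lengths are in m, angles in rad, forces in N, time in s.
With the tool pointing down it reaches from about 0.3 to 0.85 m from the base axis. Payload 4.2 kg.
Tool frame: the origin (TCP) lies at the very end of the fingers, on their centre line; the grasp point (between the pads) lies 19 mm behind it; x points along the fingers, z is the direction in which the jaws open and shut, and the axes are right-handed (so a half turn about x gives the same grasp; the last joint's range is limited). The gripper opens to 91 mm and grips with 3 to 60 N. Pads are 32 mm wide; open, the fingers measure 118 mm over their backs; the gripper's body (76 mm by 178 mm) begins 60 mm behind the grasp point.
Start: joints at [1.205, 0.32, 1.565, -0, 1.257, -0.02], TCP at [0.195, 0.541, 0.214] pointing down, gripper open.
Joint ranges: [-3.11, 3.11], [-0.84, 2.01], [0.21, 2.61], [-1.34, 4.49], [0.05, 2.63], [-2.56, 2.56]. Speed limits (rad/s): [2.57, 2.57, 3.14, 3.14, 3.14, 3.14].

## Interface

Orientations are given as [roll, pitch, yaw] about the fixed x, y, z axes, in that order (R = Rz(yaw) Ry(pitch) Rx(roll)).
In Python, from station import telemetry, get_image, get_calibration, r gives the robot as it stands.
- The arm moves only by the shell command python3 -m inch 'ROWS'. ROWS is JSON, one flat list of numbers, 7 for each row, row after row: the shift along the world's x, y, z in cm, then the turn, a rotation vector about the world's x, y, z in rad, then the finger opening in cm, from 0 to 9.12. A call has 1 to 10 rows; each row is the pose to reach, as a shift and turn from the pose commanded when the call began; what a row does not reach only later rows make up. A row lasts 1/10 s, in which the tool goes at most 50 mm and 8.59 degrees, less where a joint would pass 70% of its speed; a pose out of reach is approached as far as the arm can. A call with a gripper value outside its range is refused whole. The fingers move at their own pace and stop on an object; the grip force is fixed at half the most. Time passes only in rows, so rows that repeat a pose let the fingers close. It gives the time, the measured TCP pose, the force and the opening at its end, in the units of the state.
- telemetry.get_state(): the state, without advancing time (a new reading comes with each control period).
- get_image(name): name is "scene" or "top" or "wrist"; returns (picture, depth): 480x640x3 uint8, blue, green, red; 480x640 float32, m along the optical axis (not along the pixel's ray), 0 where there is no reading.
- get_calibration(name): a dict with "fx", "fy", "cx", "cy" (pixels), "world_from_camera" (4x4, takes a point from camera to world coordinates). Camera axes: x right, y down, z forward; pixel columns grow to the right and rows downward; lengths in m; the calibration is good to about 2 mm. A picture is of the moment at which its call begins: read the wrist's pose just before it. get_calibration takes no time and is no camera call; for the wrist camera it gives the pose at the moment of the call.
- r.close_job(): hands the job in, once; it reports no verdict.
The state is a dict: "clock": time; "qpos": joint angles; "joint_velocities": joint speeds; "joint_efforts": joint torques, N m; "ee_pos": TCP position; "tcp_rot": TCP orientation; "ft_force": force on the tool from outside, world axes, zero at the start; "torque": the same for the moment, N m; "gripper_width": finger opening in m.
Only numpy, scipy, OpenCV 4.12 (cv2) and the standard library are available. Lean on these libraries where they do the work, as an engineer would, in place of code of your own. Each camera call takes 0.05 s, during which the arm holds its last target.

## Task

Turn the tool carousel (it has a red knob on top) until its one empty hook stands over the brass pointer, and only then take the orange-handled scraper from its wooden block and hang it by its steel bail on that hook, pressing it gently down past the sprung brass ball until it is home and held there. Let go and leave the seals and the jar where they are.

Things in the scene. Friction and masses are not known exactly. Their poses are not given: they have to be found in the camera images.
- pointer (a point): Brass pointer, front of the carousel's fixed stand. Point on its top, 6 mm over the table, 100 mm in front of the turning axis; x level from here to the axis, z up.
- foot (a point): Point on the turning axis at table height, under the stand (dark wooden disc 170 mm across, steel tube); x points away from the pointer, z up. The carousel's HEIGHT ON ITS TUBE IS NOT MEASURED: its five hooks' floors (all level) lie 155 to 195 mm over the table, to be felt or seen; it is fixed in height and does not give.
- carousel (a joint): Angle of the five-hook carousel, rad, growing counter-clockwise seen from above; 0 = the empty hook over the pointer. Starts 0.5 to 1.45; stays where left (0.2 N m friction). Hooks 72 deg apart, the other four carry scrapers. Red bar knob on top, on the axis: 50 mm long (along the empty hook's direction), 12 thick, 24 high, its top 54 mm over the hooks' floor.
- tube (a point): Point on the turning axis 100 mm over the table, axes as foot. HOOK, outward from the axis: black block 12 mm wide with its outer face at 95.5 mm, 26 mm high over the hook's floor (back stop for the bail's bar); slot 9 mm wide; upturned tip from 104.5 to 110.5 mm, 10 mm wide, rounded top 14 mm over the floor. Arm 10 mm wide, 6 mm thick below the floor.
- catch (a joint): Sprung 10 mm brass ball in the empty hook's black block, centre 6 mm over the hook's floor, 5.5 mm out into the slot. Value = how far it is pushed in, m, 0 free to 0.006; 3 N preload + 1 N/mm. A bar pushed down the slot drives it in 2.5 to 4.5 mm (2 to 10 N push, most if crowded against the block; then it snaps past); with the bar home on the floor below it, it stays about 1 mm in and holds the bar. Keep forces on the hook below 35 N.
- bail (a point): Centre of the opening of the steel bail on top of the loose scraper. z up the scraper, x through the opening, y across. Bail 36 mm wide outside (y), flat sides 8 mm thick: grasp across y. Opening 24 mm wide, 36 high (18 above and below this point). Round 6 mm top bar, its centre 21 mm above this point; handle begins 24 mm below. Either way round is right.
- blade (a point): Scraper's lower end, 114 mm below bail, axes as bail. Scraper about 0.12 kg, 138 mm tall, orange handle 30 x 16 mm, steel blade 34 x 8 mm. At the start it stands in a 35 mm deep slot of a fixed dark wooden block 70 (x) x 90 (y) x 45 mm high, this point 10 mm over the table.
- seal_a: Seal stone 34 x 34 mm, 35 mm high with red top, loose; origin at the centre of its underside. To be left alone.
- seal_b: Seal stone 28 x 28 mm, 45 mm high with red top, loose; origin at the centre of its underside. To be left alone.
- paste_jar: Round blue and white seal-paste jar, 64 mm across, 45 mm high, loose; origin at the centre of its underside. To be left alone.

How it is judged:
On the way:
1. the empty hook stands over the pointer (within 0.1 rad) while the scraper is still in its block (value of joint carousel between -0.1 and 0.1 rad and distance of bail from where it was at the start of the episode below 0.015 m), for 0.2 s.
At the end, for the whole second after the job is handed in: The carousel's empty hook is over the pointer (within 0.1 rad), the scraper hangs on it upright (within 0.2 rad), its bail within 16 mm of the pointer seen from above and 130 to 185 mm over the table, its bar home under the sprung ball (ball held 0.4 to 3.5 mm back), let go and at rest (value of joint carousel between -0.1 and 0.1 rad and value of joint catch between 0.0004 and 0.0035 m and horizontal distance between bail and pointer below 0.016 m and height (world z) of bail between 0.13 and 0.185 m and angle between bail's own z axis and vertical below 0.2 rad and contact force between scraper and the fingers below 0.05 N and linear speed of scraper below 0.02 m/s); the robot touches nothing.
It fails at once if the scraper is pressed on the carousel with more than 35 N (contact force between scraper and carousel above 35 N).
It fails at once if a seal or the jar is moved by more than 20 mm (distance of any of seal_a, seal_b, paste_jar from where it was at the start of the episode above 0.02 m).
It also fails if it takes over 64 s, if anything falls off the work surface, if the arm or the gripper's body presses on something with over 40 N, if the wrist force passes 120 N, or if a joint passes its speed limit or range.

## Working session

There is one attempt and no reset: what is moved stays moved. The work goes in short steps, Python scripts to look and compute and a shell command to move; the robot and the scene stay as the last step left them, time stands still between calls to the robot, and variables do not carry over. Pictures are saved under pics/ and viewed, and the job is handed in when it is done.

```bash
ls; mkdir -p pics; cat > h.py <<'E'
import numpy as np, cv2
from station import telemetry, get_image, get_calibration, r
def save(name,fn):
    im,d=get_image(name); c=get_calibration(name); cv2.imwrite('pics/'+fn+'.png',im); np.savez('pics/'+fn+'.npz',im=im,d=d,T=c['world_from_camera'],k=[c['fx'],c['fy'],c['cx'],c['cy']]); return im,d,c
def load(fn):
    z=np.load('pics/'+fn+'.npz'); d=z['d']; fx,fy,cx,cy=z['k']; v,u=np.mgrid[:480,:640]
    P=np.stack([(u-cx)/fx*d,(v-cy)/fy*d,d],-1)@z['T'][:3,:3].T+z['T'][:3,3]; P[d==0]=np.nan
    return z['im'],P,z
E
python3 - <<'E'
from h import *
save('scene','s0');save('top','t0')
print(telemetry.get_state()); 
for n in('scene','top'): c=get_calibration(n); print(c)
E
```

```text
pics
{'clock': 0.1, 'qpos': array([ 1.20500107e+00,  3.20214633e-01,  1.56549213e+00, -3.34007941e-05,
        1.25740945e+00, -2.00207494e-02]), 'joint_velocities': array([ 0.00124921, -0.0026106 , -0.00407229, -0.00058985,  0.00060131,
        0.00102215]), 'joint_efforts': array([ 8.98639446e-04, -4.13323331e+01, -2.32507879e+01,  7.30613130e-02,
        4.20471956e-02, -4.15980594e-05]), 'ee_pos': array([0.1947499 , 0.54056135, 0.21323722]), 'tcp_rot': array([-3.14077168,  1.56927243, -1.91573954]), 'ft_force': array([ 0.20487184,  0.55271751, -0.17366032]), 'torque': array([-0.01295414,  0.00789934,  0.02222566]), 'gripper_width': 0.09134079158174614}
{'fx': 440.0110619379339, 'fy': 440.0110619379339, 'cx': 315.52412609297664, 'cy': 244.3290379009295, 'world_from_camera': array([[-0.58134256,  0.53378795, -0.61409385,  1.08890868],
       [ 0.81356502,  0.39280231, -0.42874037,  0.46380049],
       [ 0.01236104, -0.7488503 , -0.6626239 ,  0.69702278],
       [ 0.        ,  0.        ,  0.        ,  1.        ]])}
{'fx': 565.9647817038772, 'fy': 565.9647817038772, 'cx': 327.1104421165833, 'cy': 237.36983394233414, 'world_from_camera': array([[ 0.00294631, -0.98466919,  0.17440731,  0.40536443],
       [-0.99930488, -0.00938069, -0.03607999,  0.13745802],
       [ 0.03716292, -0.17417978, -0.98401236,  1.02039925],
       [ 0.        ,  0.        ,  0.        ,  1.        ]])}
```

View pics/s0.png

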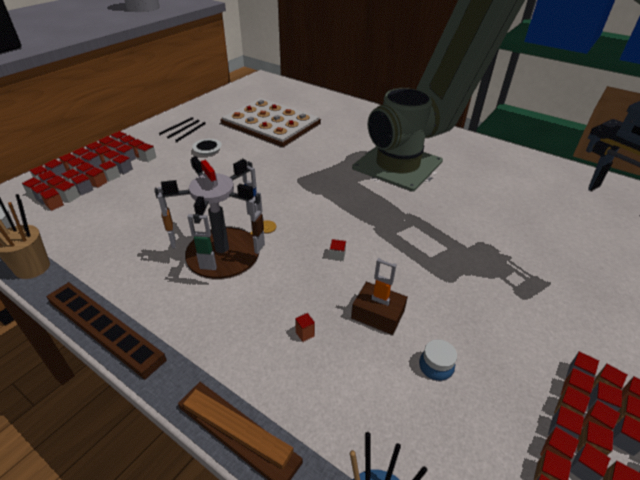

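View pics/t0.png

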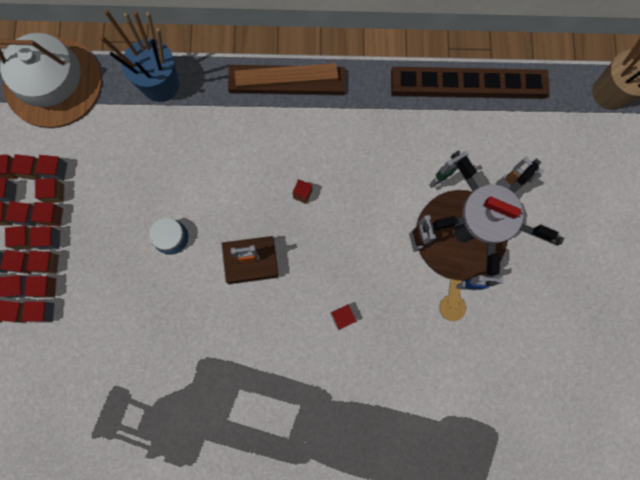

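The top view shows the pointer at (453,305), the carousel hub at (495,213) and the knob from (487,200) to (520,212). The empty hook is at (545,234), the scraper bail is near (245,252), the seals are at (303,190) and (344,316), and the jar is at (168,235).

```bash
python3 - <<'E'
from h import *
for f,crop in(('t0',(400,140,180,190)),('s0',(130,120,170,160))):
    im,P,z=load(f); x,y,w,h=crop
    cv2.imwrite(f'pics/{f}c.png',cv2.resize(im[y:y+h,x:x+w],None,fx=4 if f=='s0' else 4 ,fy=4 if f=='s0' else 3,interpolation=cv2.INTER_CUBIC)[:600,:800])
    im2=im
im,P,z=load('t0')
cv2.imwrite('pics/t0d.png',cv2.resize(im[215:300,205:305],None,fx=6,fy=6,interpolation=cv2.INTER_CUBIC))
hsv=cv2.cvtColor(im,cv2.COLOR_BGR2HSV)
red=((hsv[...,0]<6)|(hsv[...,0]>174))&(hsv[...,1]>170)&(hsv[...,2]>90)
for n,(x0,y0,x1,y1) in dict(knob=(475,185,530,225),s1=(285,170,320,205),s2=(325,300,365,335)).items():
    m=np.zeros_like(red);m[y0:y1,x0:x1]=red[y0:y1,x0:x1]; p=P[m]; zt=np.nanmedian(p[:,2]); q=p[abs(p[:,2]-zt)<.004]
    r_=cv2.minAreaRect((q[:,:2]*1000).astype(np.float32)); print(n,len(q),zt,np.nanmean(q,0),r_)
    zz=np.sort(p[:,2]);print(zz[::max(1,len(zz)//8)])
for n,(u,v) in dict(ptr=(453,308),ptr2=(455,290),bail=(245,250),jar=(168,232),hooktip=(555,239)).items(): print(n,P[v,u])
E
```

```text
knob 224 0.23612976061984597 [ 0.59259651 -0.14538093  0.23623915] ((592.7858276367188, -145.5867156982422), (47.641231536865234, 10.420546531677246), 67.40154266357422)
[0.23303055 0.23473776 0.23524185 0.23567894 0.23613281 0.23660615
 0.237211   0.23796482]
s1 182 0.04469064010139712 [0.66586746 0.14655677 0.04467152] ((666.1487426757812, 146.68212890625), (23.513498306274414, 26.011627197265625), 66.33869934082031)
[0.04003485 0.04283847 0.0434614  0.04394459 0.04472081 0.04529931
 0.04597314 0.046528  ]
s2 294 0.03494180522372642 [0.44144544 0.07320896 0.03494118] ((441.39007568359375, 73.08876037597656), (29.35736083984375, 30.608440399169922), 24.855552673339844)
[0.02956645 0.03290204 0.03372048 0.03443228 0.03495511 0.03547989
 0.03613327 0.03686355        nan]
ptr [ 0.45839116 -0.12628375  0.00672709]
ptr2 [ 0.49048018 -0.13036734  0.0094775 ]
bail [0.53898139 0.23299953 0.14727135]
jar [0.58533358 0.37844956 0.04361567]
hooktip [ 0.55067689 -0.23136636  0.2048762 ]
```

```bash
python3 - <<'E'
from h import *
im,P,z=load('t0')
# discs
q=P[150:290,400:520].reshape(-1,3); 
# wooden stand disc
b=im[...,0].astype(int);rr=im[...,2].astype(int)
print(np.histogram(q[:,2],bins=np.arange(-.02,.28,.01)))
# hub disc (grey top)
qq=P[170:255,450:540].reshape(-1,3)
print('pointer blob')
hsv=cv2.cvtColor(im,cv2.COLOR_BGR2HSV)
m=(hsv[...,0]>14)&(hsv[...,0]<28)&(hsv[...,1]>110)&(hsv[...,2]>110); m2=np.zeros_like(m);m2[270:325,435:475]=m[270:325,435:475]
p=P[m2];print(len(p),p.mean(0),p.min(0),p.max(0)); vv,uu=np.nonzero(m2);print(uu.min(),uu.max(),vv.min(),vv.max())
E
```

```text
(array([   0, 3882, 3628, 3337,   42,   32,   32,   83,  115,  108,   91,
         74,  107,  112,  116,  184,  232,   63,   56,  168, 1597, 1530,
        531,  207,   88,  309,    0,    0,    0,    0]), array([-0.02, -0.01,  0.  ,  0.01,  0.02,  0.03,  0.04,  0.05,  0.06,
        0.07,  0.08,  0.09,  0.1 ,  0.11,  0.12,  0.13,  0.14,  0.15,
        0.16,  0.17,  0.18,  0.19,  0.2 ,  0.21,  0.22,  0.23,  0.24,
        0.25,  0.26,  0.27,  0.28]))
pointer blob
632 [nan nan nan] [nan nan nan] [nan nan nan]
440 464 279 320
```

View pics/t0c.png

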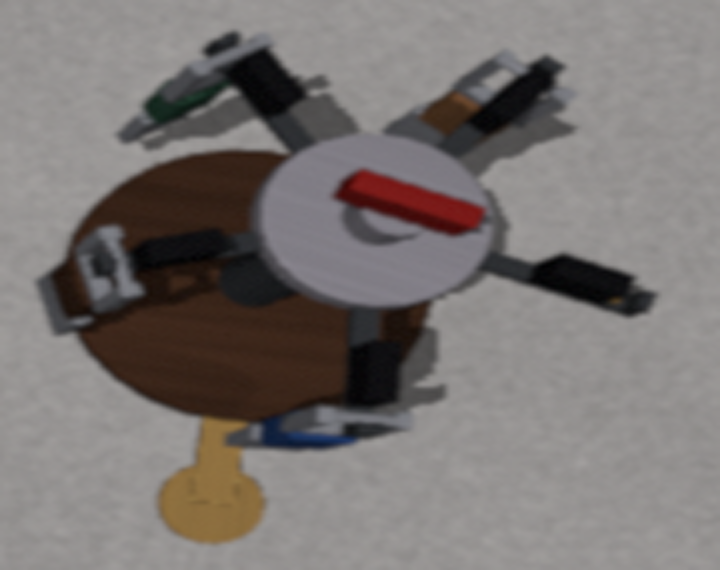

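View pics/t0d.png

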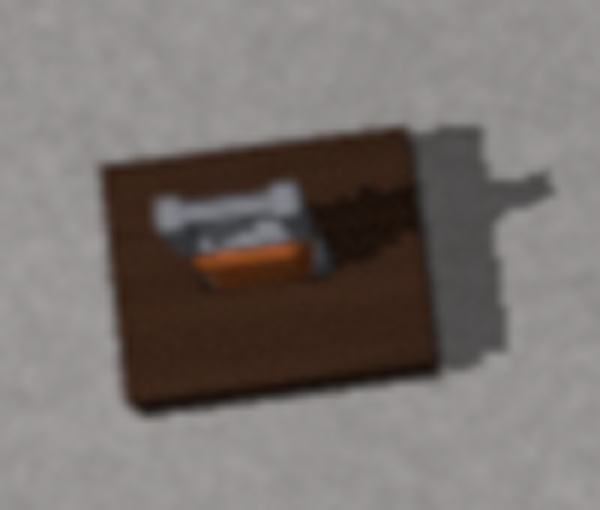

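View pics/s0c.png

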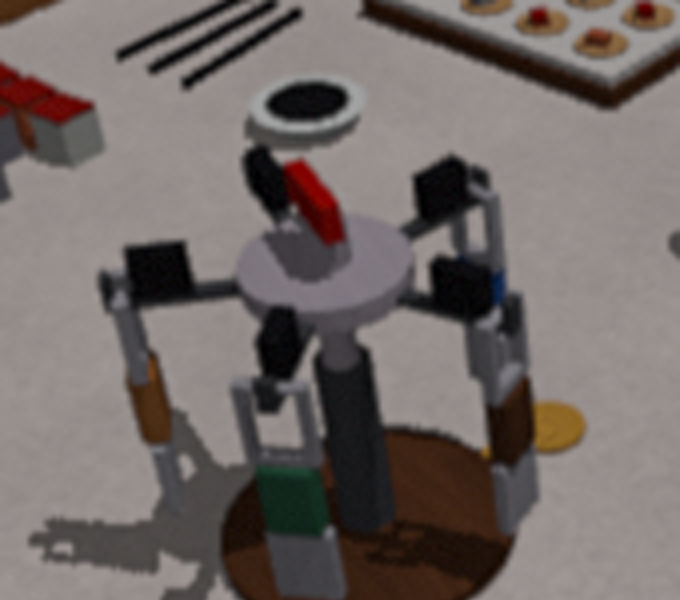

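```bash
cat >> h.py <<'E'
def pix2plane(z,u,v,h):
    fx,fy,cx,cy=z['k'];T=z['T'];u=np.asarray(u,float);v=np.asarray(v,float)
    d=np.stack([(u-cx)/fx,(v-cy)/fy,np.ones_like(u)],-1)@T[:3,:3].T
    return T[:3,3]+d*((h-T[2,3])/d[...,2])[...,None]
def proj(z,p):
    T=z['T'];c=(np.asarray(p)-T[:3,3])@T[:3,:3];fx,fy,cx,cy=z['k'];return np.stack([c[...,0]/c[...,2]*fx+cx,c[...,1]/c[...,2]*fy+cy],-1)
def circ(p):
    from scipy.optimize import least_squares
    s=least_squares(lambda q:np.hypot(*(p[:,:2]-q[:2]).T)-q[2],[*p[:,:2].mean(0),.05],loss='soft_l1',f_scale=.002);return s.x,np.abs(s.fun).mean()
E
python3 - <<'E'
from h import *
im,P,z=load('t0')
print('mid-depth wood z', P[260,440],P[250,480])
# wood edge pts by eye (crop px /4,/3)
e=np.array([(60,330),(75,265),(110,205),(160,170),(220,152),(290,152),(100,365),(150,400),(200,415),(250,415),(310,408),(370,385),(410,350)],float)
u=e[:,0]/4+400;v=e[:,1]/3+140
wz=np.nanmedian(P[255:270,430:445,2]);print('wz',wz)
print('wood',circ(pix2plane(z,u,v,wz)))
hz=np.nanmedian(P[[225,228,230,205,200],[480,500,490,470,475],2]);print('hub z',hz)
e=np.array([(253,220),(262,275),(300,300),(370,306),(440,290),(480,255),(495,215),(480,175),(440,148),(370,135),(310,150),(270,180)],float)
print('hub',circ(pix2plane(z,e[:,0]/4+400,e[:,1]/3+140,hz)))
hsv=cv2.cvtColor(im,cv2.COLOR_BGR2HSV)
m=(hsv[...,0]>14)&(hsv[...,0]<28)&(hsv[...,1]>110)&(hsv[...,2]>110)
m[:279]=0;m[321:]=0;m[:,:437]=0;m[:,466:]=0
for v in range(279,321,4):
    us=np.nonzero(m[v])[0]; 
    if len(us): print(v,pix2plane(z,np.array([us.min()-.5,us.max()+.5,us.mean()]),np.full(3,float(v)),.006)[:,:2].round(4).tolist())
# knob axis
red=((hsv[...,0]<6)|(hsv[...,0]>174))&(hsv[...,1]>150)&(hsv[...,2]>60); red[:185]=0;red[225:]=0;red[:,:480]=0;red[:,530:]=0
vv,uu=np.nonzero(red); 
# bail & block & seals
for n,pts,h in (('block',[(105,165),(408,128),(437,374),(130,400)],.045),('bar',[(165,212),(290,197)],.137+.0),('jar',[],0)):
    if pts:
        a=np.array(pts,float); print(n,pix2plane(z,a[:,0]/6+205,a[:,1]/6+215,h).round(4).tolist())
# block top z, bail heights
print(P[270:280,232:240,2].mean()); q=P[235:265,228:262].reshape(-1,3); q=q[q[:,2]>.12]; print(len(q),q.mean(0),q.max(0)); print(cv2.minAreaRect((q[:,:2]*1000).astype(np.float32)))
# empty hook
q=P[215:250,520:570].reshape(-1,3);q=q[(q[:,2]>.16)]
print('hook',q.mean(0),cv2.minAreaRect((q[:,:2]*1000).astype(np.float32)),np.percentile(q[:,2],[2,50,98]))
E
```

```text
mid-depth wood z [ 0.54429708 -0.10407637  0.01283189] [ 0.56277963 -0.17714932  0.01582528]
wz 0.013073630798627445
wood (array([ 0.59088257, -0.14508886,  0.08261148]), np.float64(0.0027786588131686694))
hub z 0.18903780280334204
hub (array([ 0.59181375, -0.14593613,  0.04581624]), np.float64(0.002534913807713182))
279 [[0.5107, -0.1238], [0.5107, -0.1256], [0.5107, -0.1247]]
283 [[0.5034, -0.1235], [0.5035, -0.1382], [0.5034, -0.1308]]
287 [[0.4961, -0.1215], [0.4962, -0.1324], [0.4962, -0.1269]]
291 [[0.4889, -0.1212], [0.489, -0.1394], [0.489, -0.1303]]
295 [[0.4817, -0.1191], [0.4818, -0.1373], [0.4817, -0.1282]]
299 [[0.4744, -0.108], [0.4746, -0.1425], [0.4745, -0.1252]]
303 [[0.4673, -0.1041], [0.4675, -0.1477], [0.4674, -0.1259]]
307 [[0.4601, -0.1021], [0.4603, -0.1474], [0.4602, -0.1247]]
311 [[0.453, -0.1037], [0.4532, -0.1471], [0.4531, -0.1254]]
315 [[0.4459, -0.107], [0.446, -0.1432], [0.446, -0.1251]]
319 [[0.4388, -0.1158], [0.4389, -0.1339], [0.4388, -0.1249]]
block [[0.5675, 0.2834, 0.045], [0.5792, 0.1962, 0.045], [0.5075, 0.1865, 0.045], [0.4994, 0.274, 0.045]]
bar [[0.5399, 0.2536, 0.137], [0.5441, 0.2212, 0.137]]
nan
128 [0.5394741  0.23601566 0.14405381] [0.54651918 0.25501938 0.15133471]
((540.1345825195312, 236.55252075195312), (8.831159591674805, 36.37891387939453), 8.177302360534668)
hook [ 0.56202486 -0.21652842  0.19513152] ((564.6282348632812, -214.52618408203125), (74.80120849609375, 19.084123611450195), 58.28058624267578) [0.17720051 0.19421312 0.21052498]
```

```bash
cat >> h.py <<'E'
from scipy.spatial.transform import Rotation as Ro
def st():
    s=telemetry.get_state(); R=Ro.from_euler('xyz',s['tcp_rot']).as_matrix(); return s,R
def pr():
    s,R=st(); print('t',round(s['clock'],2),'p',s['ee_pos'].round(4),'jaw',np.degrees(np.arctan2(R[1,2],R[0,2])).round(2),'x',R[:,0].round(4),'q',s['qpos'].round(3),'F',s['ft_force'].round(2),'w',s['gripper_width'].round(4))
E
python3 -c "
from h import *
pr()"
```

```text
Traceback (most recent call last):
  File "h.py", line 22, in pr
    s,R=st(); print('t',round(s['clock'],2),'p',s['ee_pos'].round(4),'jaw',np.degrees(np.arctan2(R[1,2],R[0,2])).round(2),'x',R[:,0].round(4),'q',s['qpos'].round(3),'F',s['ft_force'].round(2),'w',s['gripper_width'].round(4))
                                                                                                                                                                                                    ^^^^^^^^^^^^^^^^^^^^^^^^
AttributeError: 'float' object has no attribute 'round'
```

```bash
sed -i "s/s\['gripper_width'\].round(4)/round(s['gripper_width'],4)/" h.py
python3 -c "
from h import *
pr()"
```

```text
t 0.1 p [0.1947 0.5406 0.2132] jaw 70.19 x [-5.0e-04 -1.4e-03 -1.0e+00] q [ 1.205  0.32   1.565 -0.     1.257 -0.02 ] F [ 0.2   0.55 -0.17] w 0.0913
```

```bash
python3 -m inch '[4,-6.9,2,0,0,-0.15,5, 8,-13.8,4,0,0,-0.3,5, 12,-20.7,6,0,0,-0.45,5, 16,-27.6,8,0,0,-0.6,5, 20,-34.5,8.7,0,0,-0.75,5, 24,-41.4,8.7,0,0,-0.9,5, 28,-48.3,8.7,0,0,-1.05,5, 32,-55.2,8.7,0,0,-1.2,5, 36,-62.1,8.7,0,0,-1.35,5, 39.7,-68.6,8.7,0,0,-1.5,5]'; python3 -m inch '[0,0,0,0,0,-0.12,5,0,0,0,0,0,-0.12,5,0,0,0,0,0,-0.12,5]'; python3 -c "
from h import *
pr(); save('wrist','w1')
pr()"
```

```text
clock: 1.1
ee_pos: [0.4422, 0.113, 0.2898]
tcp_rot: [0.998, 1.571, 0.717]
ft_force: [1.6, 0.1, 0.0]
gripper_width: 0.05
clock: 1.4
ee_pos: [0.4414, 0.1152, 0.2894]
tcp_rot: [-2.824, 1.57, 3.067]
ft_force: [0.9, 0.3, -0.5]
gripper_width: 0.0502
t 1.4 p [0.4414 0.1152 0.2894] jaw -22.48 x [-1.e-03  1.e-04 -1.e+00] q [0.23  0.088 1.676 0.    1.378 0.622] F [ 0.9   0.35 -0.54] w 0.0502
t 1.45 p [0.4413 0.1155 0.2895] jaw -22.44 x [-7.e-04  0.e+00 -1.e+00] q [0.231 0.088 1.676 0.    1.378 0.622] F [0.15 0.77 0.24] w 0.0503
```

```bash
python3 -m inch '[4,-7,1,0,0,0,5, 8,-14,1,0,0,0,5, 12,-21,1,0,0,0,5, 15.1,-26.1,1,0,0,0,5, 15.1,-26.1,1,0,0,0,5, 15.1,-26.1,1,0,0,0,5,15.1,-26.1,1,0,0,0,5,15.1,-26.1,1,0,0,0,5,15.1,-26.1,1,0,0,0,5,15.1,-26.1,1,0,0,0,5]';  python3 -c "
from h import *
pr(); save('wrist','w2');save('top','t2')
pr()"
```

```text
clock: 2.45
ee_pos: [0.5923, -0.1441, 0.3002]
tcp_rot: [0.835, 1.57, 0.443]
ft_force: [-0.9, -0.2, 0.1]
gripper_width: 0.0501
t 2.45 p [ 0.5923 -0.1441  0.3002] jaw -22.47 x [ 4.e-04  2.e-04 -1.e+00] q [-0.258  0.338  1.323  0.     1.48   0.134] F [-0.86 -0.22  0.07] w 0.0501
t 2.55 p [ 0.5924 -0.1446  0.3003] jaw -22.51 x [ 7.e-04 -1.e-04 -1.e+00] q [-0.258  0.338  1.323  0.     1.48   0.135] F [ 0.35 -0.1  -1.02] w 0.0503
```

View pics/w2.png

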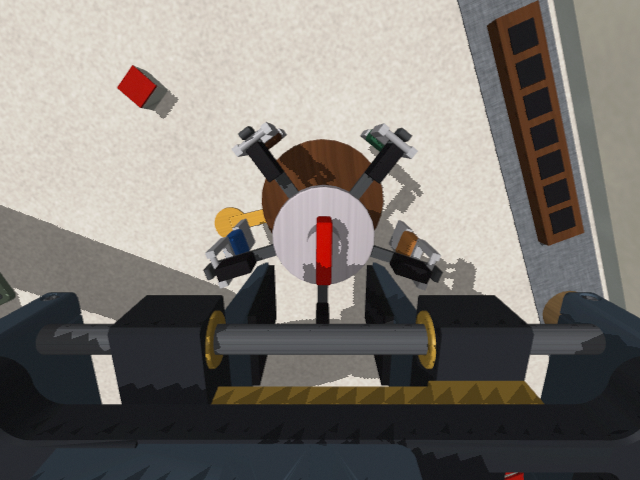

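The wrist view shows the red knob vertical at column 323, spanning rows 215–285, midway between the fingers. The jaws are square to it. I'll measure it from this view.

```bash
python3 - <<'E'
from h import *
im,P,z=load('w2')
hsv=cv2.cvtColor(im,cv2.COLOR_BGR2HSV)
red=((hsv[...,0]<6)|(hsv[...,0]>174))&(hsv[...,1]>150)&(hsv[...,2]>60); red[:200]=0;red[300:]=0;red[:,:300]=0;red[:,345:]=0
p=P[red];p=p[~np.isnan(p[:,0])]; zt=np.percentile(p[:,2],60);q=p[abs(p[:,2]-zt)<.004]
print(zt,q.mean(0),cv2.minAreaRect((q[:,:2]*1000).astype(np.float32)))
print(np.histogram(p[:,2],bins=10))
# hub disc height
print('hub',np.nanmedian(P[205:225,285:305,2]))
q=P[240:275,280:370].reshape(-1,3)
# pointer
m=(hsv[...,0]>14)&(hsv[...,0]<28)&(hsv[...,1]>110)&(hsv[...,2]>110); m[:200]=0;m[245:]=0;m[:,:205]=0;m[:,270:]=0
vv,uu=np.nonzero(m);pp=pix2plane(z,uu,vv,.006);
print('ptr box',cv2.minAreaRect((pp[:,:2]*1000).astype(np.float32)))
d=uu<246; print(circ(pp[d][cv2.convexHull(np.c_[uu[d],vv[d]].astype(np.int32),returnPoints=False)[:,0]]))
E
```

```text
0.23713812307258672 [ 0.59503528 -0.14409615  0.23695361] ((594.7469482421875, -144.8208770751953), (49.344791412353516, 11.321321487426758), 67.33509063720703)
(array([  2,   1,   1,   2,   0,  11,  14,  19,  27, 947]), array([0.19419913, 0.19872281, 0.20324649, 0.20777017, 0.21229386,
       0.21681754, 0.22134122, 0.2258649 , 0.23038859, 0.23491227,
       0.23943595]))
hub 0.191191640380851
ptr box ((475.57476806640625, -120.92042541503906), (37.79225540161133, 74.07837677001953), 86.51844024658203)
(array([ 0.46253458, -0.12459928,  0.02366085]), np.float64(0.0007374480184772688))
```

```bash
python3 -m inch '[0.1,0,-3,0,0,0,5, 0.1,0,-6,0,0,0,5, 0.1,0,-7.5,0,0,0,5, 0.1,0,-8.4,0,0,0,5, 0.1,0,-8.4,0,0,0,3, 0.1,0,-8.4,0,0,0,1, 0.1,0,-8.4,0,0,0,0.8, 0.1,0,-8.4,0,0,0,0.8, 0.1,0,-8.4,0,0,0,0.8,0.1,0,-8.4,0,0,0,0.8]'
python3 -c "
from h import *
pr()"
```

```text
clock: 3.55
ee_pos: [0.5942, -0.1462, 0.2164]
tcp_rot: [0.078, 1.569, -0.317]
ft_force: [0.1, -0.0, 2.4]
gripper_width: 0.0116
t 3.55 p [ 0.5942 -0.1462  0.2164] jaw -22.62 x [ 1.6e-03 -5.0e-04 -1.0e+00] q [-0.26   0.376  1.473 -0.     1.291  0.135] F [ 0.11 -0.05  2.39] w 0.0116
```

```bash
python3 -m inch '[0,0,0,0,0,-0.07,0.8,0,0,0,0,0,-0.17,0.8,0,0,0,0,0,-0.27,0.8,0,0,0,0,0,-0.37,0.8,0,0,0,0,0,-0.47,0.8,0,0,0,0,0,-0.57,0.8,0,0,0,0,0,-0.67,0.8,0,0,0,0,0,-0.77,0.8,0,0,0,0,0,-0.87,0.8,0,0,0,0,0,-0.97,0.8]'
python3 -m inch '[0,0,0,0,0,-0.1,0.8,0,0,0,0,0,-0.2,0.8,0,0,0,0,0,-0.3,0.8,0,0,0,0,0,-0.357,0.8,0,0,0,0,0,-0.357,0.8,0,0,0,0,0,-0.357,0.8,0,0,0,0,0,-0.357,0.8]'
python3 -c "
from h import *
pr();save('scene','s3');save('top','t3')"
```

```text
clock: 4.55
ee_pos: [0.5935, -0.1453, 0.2163]
tcp_rot: [-3.082, 1.57, 1.833]
ft_force: [-1.6, 2.2, 2.0]
gripper_width: 0.012
clock: 5.25
ee_pos: [0.5934, -0.1449, 0.2163]
tcp_rot: [-2.827, 1.569, 1.735]
ft_force: [-2.2, 4.3, 4.6]
gripper_width: 0.0113
t 5.25 p [ 0.5934 -0.1449  0.2163] jaw -98.61 x [-3.0e-04  2.1e-03 -1.0e+00] q [-0.259  0.375  1.474  0.002  1.293  1.461] F [-2.17  4.27  4.61] w 0.0113
```

View pics/s3.png

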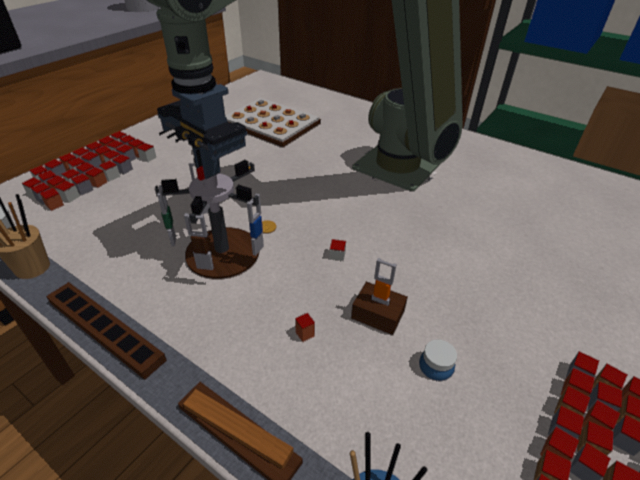

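Scene picture: the carousel has turned, with the empty arm at about (243,168), on the pointer's side. Next I'll release, rise, and check from above.

```bash
python3 -m inch '[0,0,0,0,0,0,3,0,0,0,0,0,0,5,0,0,0,0,0,0,5,0,0,3,0,0,0,5,0,0,6,0,0,0,5,0,0,9,0,0,0,6,0,0,9,0,0,0,6,0,0,9,0,0,0,6]'
python3 - <<'E'
from h import *
pr();save('wrist','w4')
im,P,z=load('w4')
hsv=cv2.cvtColor(im,cv2.COLOR_BGR2HSV)
red=((hsv[...,0]<6)|(hsv[...,0]>174))&(hsv[...,1]>150)&(hsv[...,2]>60); red[:200]=0;red[300:]=0;red[:,:290]=0;red[:,355:]=0
p=P[red];p=p[~np.isnan(p[:,0])]; zt=np.percentile(p[:,2],60);q=p[abs(p[:,2]-zt)<.004]
print(zt,q.mean(0),cv2.minAreaRect((q[:,:2]*1000).astype(np.float32)))
E
```

```text
clock: 6.15
ee_pos: [0.5939, -0.1463, 0.3059]
tcp_rot: [1.115, 1.57, -0.607]
ft_force: [0.9, 0.9, -1.1]
gripper_width: 0.06
t 6.15 p [ 0.5939 -0.1463  0.3059] jaw -98.66 x [ 9.e-04 -6.e-04 -1.e+00] q [-0.26   0.34   1.307 -0.     1.494  1.462] F [ 0.94  0.85 -1.15] w 0.06
0.23578726284248416 [ 0.5953241  -0.14537091  0.23564729] ((594.1826171875, -145.09039306640625), (11.21286678314209, 49.77930450439453), 80.626220703125)
```

View pics/w4.png

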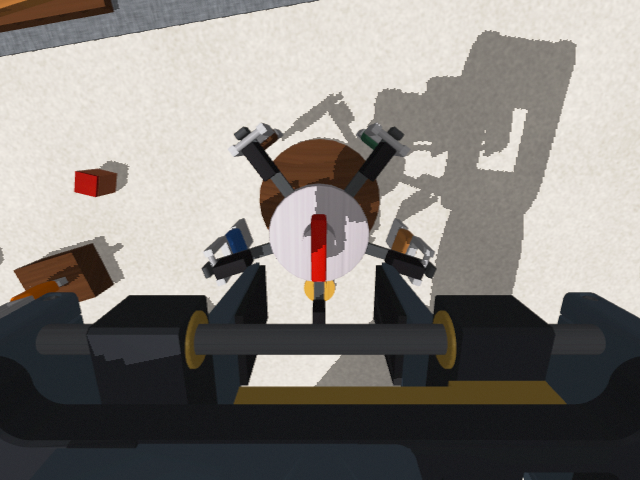

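```bash
python3 -m inch '[-0.7,4.8,0,0,0,0.05,6,-1.4,9.6,0,0,0,0.1,6,-2.1,14.4,0,0,0,0.15,6,-2.8,19.2,-2,0,0,0.2,6,-3.5,24,-4,0,0,0.25,6,-4.2,28.8,-6,0,0,0.28,6,-4.9,33.6,-8,0,0,0.28,6,-5.5,38.2,-8.6,0,0,0.28,6,-5.5,38.2,-8.6,0,0,0.28,6,-5.5,38.2,-8.6,0,0,0.28,6]'
python3 -m inch '[0,0,0,0,0,0,6,0,0,0,0,0,0,6]'
python3 - <<'E'
from h import *
pr();save('wrist','w5');save('top','t5')
E
```

```text
clock: 7.2
ee_pos: [0.5376, 0.2368, 0.2177]
tcp_rot: [-1.162, 1.567, -2.601]
ft_force: [0.8, -0.8, -0.1]
gripper_width: 0.0602
clock: 7.4
ee_pos: [0.5392, 0.2345, 0.2198]
tcp_rot: [0.3, 1.57, -1.144]
ft_force: [-0.3, 0.6, 1.0]
gripper_width: 0.0599
t 7.4 p [0.5392 0.2345 0.2198] jaw -82.72 x [ 2.e-04 -5.e-04 -1.e+00] q [ 3.910e-01  3.370e-01  1.524e+00 -1.000e-03  1.281e+00  1.835e+00] F [-0.29  0.57  1.  ] w 0.0599
```

View pics/w5.png

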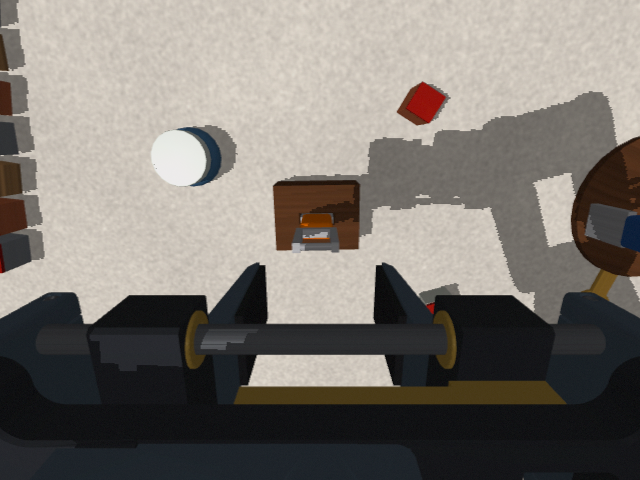

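```bash
python3 - <<'E'
from h import *
im,P,z=load('w5')
q=P[215:256,285:348].reshape(-1,3); q=q[(q[:,2]>.138)]
print(len(q),q.mean(0),cv2.minAreaRect((q[:,:2]*1000).astype(np.float32)),np.percentile(q[:,2],[50,95,100]))
cv2.imwrite('pics/w5c.png',cv2.resize(im[170:270,260:380],None,fx=6,fy=6,interpolation=cv2.INTER_CUBIC))
E
```

```text
462 [0.54261588 0.23847075 0.14740854] ((541.8333740234375, 238.1996612548828), (8.674668312072754, 36.032291412353516), 8.127747535705566) [0.14801452 0.14921249 0.15016831]
```

View pics/w5c.png

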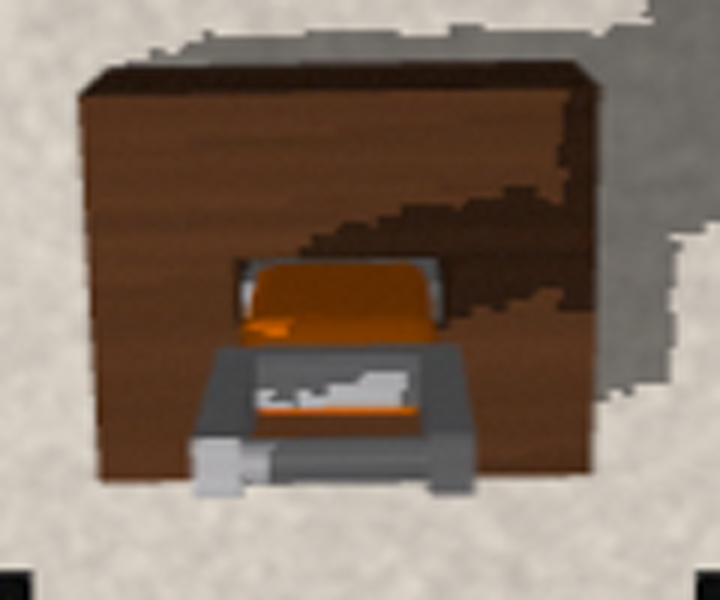

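```bash
python3 -m inch '[0.2,0.3,-1,0,0,0,6, 0.2,0.3,-4,0,0,0,6, 0.2,0.3,-7,0,0,0,6, 0.2,0.3,-9.5,0,0,0,6, 0.2,0.3,-11.2,0,0,0,6, 0.2,0.3,-11.2,0,0,0,6,0.2,0.3,-11.2,0,0,0,5,0.2,0.3,-11.2,0,0,0,4]'
python3 -m inch '[0,0,0,0,0,0,3.8,0,0,0,0,0,0,3.3,0,0,0,0,0,0,3.2,0,0,0,0,0,0,3.2,0,0,0,0,0,0,3.2]'
python3 - <<'E'
from h import *
pr();save('scene','s6')
im=load('s6')[0];cv2.imwrite('pics/s6c.png',cv2.resize(im[190:350,300:480],None,fx=4,fy=3.7))
E
```

```text
clock: 8.3
ee_pos: [0.5417, 0.2392, 0.1089]
tcp_rot: [1.81, 1.568, 0.367]
ft_force: [0.1, 0.7, 0.8]
gripper_width: 0.047
clock: 8.8
ee_pos: [0.5414, 0.2392, 0.1087]
tcp_rot: [1.73, 1.569, 0.288]
ft_force: [0.6, -0.5, 5.5]
gripper_width: 0.0356
t 8.8 p [0.5414 0.2392 0.1087] jaw -82.62 x [ 2.e-03  6.e-04 -1.e+00] q [ 0.397  0.427  1.679 -0.     1.033  1.839] F [ 0.62 -0.55  5.5 ] w 0.0356
```

View pics/s6c.png

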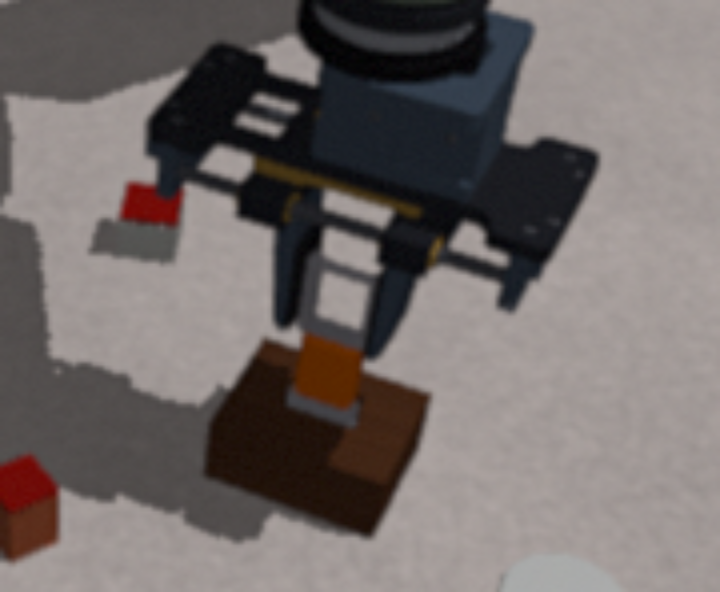

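```bash
python3 -m inch '[0,0,0.5,0,0,0,3.2,0,0,2,0,0,0,3.2,0,0,4,0,0,0,3.2,0,0,6,0,0,0,3.2,0,0,8,0,0,0,3.2,0,0,9.1,0,0,0,3.2,0,0,9.1,0,0,0,3.2]'
python3 -m inch '[-0.9,-3.6,0,0,0,-0.03,3.2,-1.8,-7.2,0,0,0,-0.06,3.2,-2.7,-10.8,0,0,0,-0.09,3.2,-3.6,-14.4,0,0,0,-0.12,3.2,-4.5,-18,0,0,0,-0.15,3.2,-5.4,-21.6,0,0,0,-0.18,3.2,-6.3,-25.2,0,0,0,-0.21,3.2,-7.2,-28.8,0,0,0,-0.24,3.2,-8.1,-32.4,0,0,0,-0.27,3.2,-8.6,-36.3,0,0,0,-0.28,3.2]'
python3 -m inch '[0,0,0,0,0,0,3.2,0,0,0,0,0,0,3.2,0,0,0,0,0,0,3.2]'
python3 - <<'E'
from h import *
pr();save('scene','s7');save('wrist','w7');save('top','t7')
im=load('s7')[0];cv2.imwrite('pics/s7c.png',cv2.resize(im[100:290,130:310],None,fx=4,fy=3.15*1.0))
E
```

```text
clock: 9.55
ee_pos: [0.5414, 0.2393, 0.1999]
tcp_rot: [1.835, 1.568, 0.393]
ft_force: [0.4, 0.3, -1.7]
gripper_width: 0.0357
clock: 10.55
ee_pos: [0.453, -0.1249, 0.1974]
tcp_rot: [-1.753, 1.568, 2.808]
ft_force: [0.0, -0.1, -0.9]
gripper_width: 0.0362
clock: 10.85
ee_pos: [0.4544, -0.1231, 0.198]
tcp_rot: [-1.998, 1.569, 2.564]
ft_force: [0.5, -0.4, -1.1]
gripper_width: 0.0356
t 10.85 p [ 0.4544 -0.1231  0.198 ] jaw -98.63 x [-1.4e-03  9.0e-04 -1.0e+00] q [-2.890e-01  1.680e-01  1.814e+00  1.000e-03  1.160e+00  1.432e+00] F [ 0.46 -0.43 -1.13] w 0.0356
```

View pics/s7c.png

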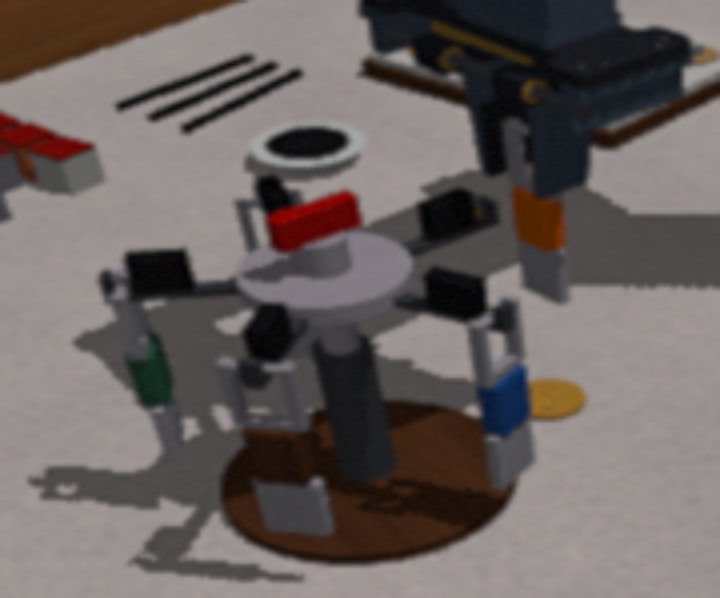

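View pics/w7.png

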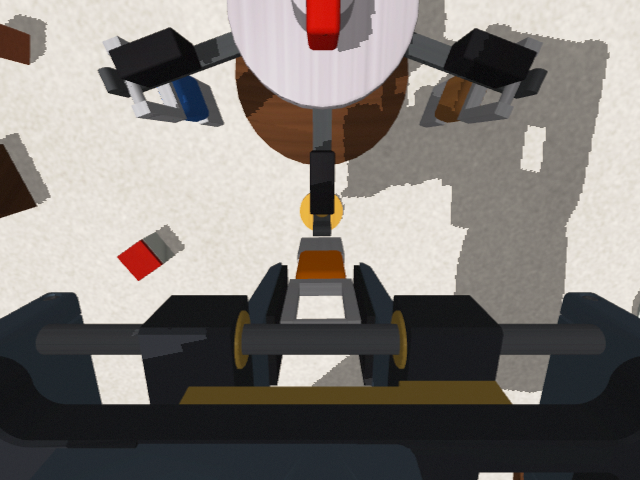

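The wrist view shows the empty hook's block at column 322, rows 150–213, and its tip at row 225. The held bail is centred at column 320 with its opening facing the hook. I'll measure the block and tip depth, and the held bar.

```bash
python3 - <<'E'
from h import *
im,P,z=load('w7')
for v in range(146,242,4): print(v,[P[v,u].round(4).tolist() for u in (322,)])
q=P[150:214,312:332].reshape(-1,3); zt=np.nanmedian(q[:,2]); q=q[abs(q[:,2]-zt)<.003]
u=np.array([-.9888,.1495]); A=np.array([.594,-.145]); n=np.array([-u[1],u[0]])
rr=(q[:,:2]-A)@u; tt=(q[:,:2]-A)@n
print('block z',zt,'r',rr.min(),rr.max(),'t',tt.min(),tt.max(),tt.mean())
s,R=st(); print('tcp r,t',(s['ee_pos'][:2]-A)@u,(s['ee_pos'][:2]-A)@n)
q=P[270:325,270:375].reshape(-1,3); q=q[(q[:,2]>.2)&(q[:,2]<.25)]; print('bail?',len(q), ((q[:,:2]-A)@u).min(),((q[:,:2]-A)@u).max(),q[:,2].max())
cv2.imwrite('pics/w7c.png',cv2.resize(im[140:340,240:400],None,fx=4,fy=3,interpolation=cv2.INTER_CUBIC))
E
```

```text
146 [[0.5316, -0.1357, 0.1836]]
150 [[0.5297, -0.1354, 0.1891]]
154 [[0.5283, -0.1351, 0.2095]]
158 [[0.5265, -0.1348, 0.2096]]
162 [[0.5248, -0.1346, 0.2104]]
166 [[0.5229, -0.1343, 0.2093]]
170 [[0.521, -0.134, 0.2081]]
174 [[0.5192, -0.1338, 0.2092]]
178 [[0.5175, -0.1335, 0.2105]]
182 [[0.5155, -0.1332, 0.2091]]
186 [[0.5136, -0.1329, 0.2086]]
190 [[0.5117, -0.1326, 0.2089]]
194 [[0.5098, -0.1324, 0.2089]]
198 [[0.508, -0.1321, 0.2092]]
202 [[0.5062, -0.1318, 0.21]]
206 [[0.5042, -0.1315, 0.2098]]
210 [[0.502, -0.1312, 0.2086]]
214 [[0.4968, -0.1305, 0.1931]]
218 [[0.4925, -0.1299, 0.1835]]
222 [[0.491, -0.1297, 0.1867]]
226 [[0.4907, -0.1296, 0.195]]
230 [[0.489, -0.1293, 0.1967]]
234 [[0.4866, -0.129, 0.1962]]
238 [[0.4588, -0.1253, 0.1056]]
block z 0.2091846432167111 r 0.06508679651299816 0.09471898356090168 t -0.004797982089538307 0.0045300603583668785 -0.00015531008287069945
tcp r,t 0.1408960694661199 -0.0010023388885785681
bail? 2901 0.12311784805315926 0.14545555639139296 0.24993891934808182
```

View pics/w7c.png

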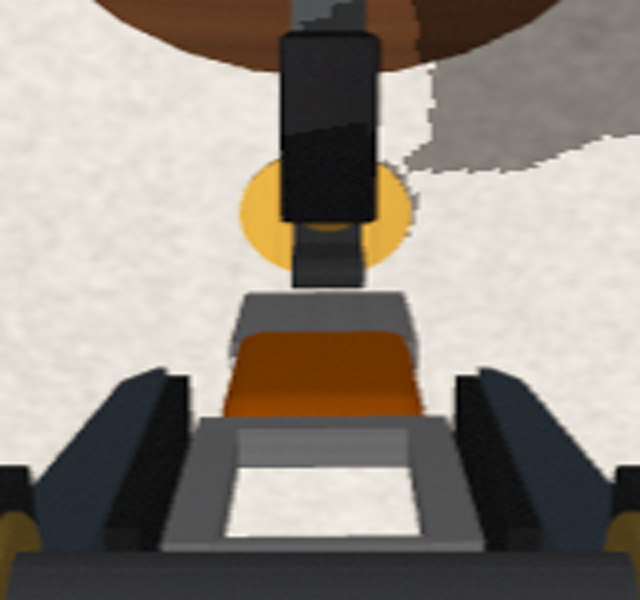

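```bash
python3 -m inch '[0,-0.1,-1.3,0,0,0,3.2,0,-0.1,-2.7,0,0,0,3.2,0,-0.1,-2.7,0,0,0,3.2,1,-0.25,-2.7,0,0,0,3.2,2,-0.4,-2.7,0,0,0,3.2,3,-0.55,-2.7,0,0,0,3.2,3.5,-0.62,-2.7,0,0,0,3.2,4,-0.7,-2.7,0,0,0,3.2,4,-0.7,-2.7,0,0,0,3.2,4,-0.7,-2.7,0,0,0,3.2]'
python3 - <<'E'
from h import *
pr();save('scene','s8');save('wrist','w8')
s,R=st();u=np.array([-.9888,.1495]); A=np.array([.594,-.145]); print((s['ee_pos'][:2]-A)@u)
im=load('s8')[0];cv2.imwrite('pics/s8c.png',cv2.resize(im[100:250,180:300],None,fx=5,fy=4,interpolation=cv2.INTER_CUBIC))
E
```

```text
clock: 12.0
ee_pos: [0.4946, -0.131, 0.1716]
tcp_rot: [-1.495, 1.57, 3.067]
ft_force: [0.2, 0.3, -1.9]
gripper_width: 0.0357
t 12.0 p [ 0.4946 -0.131   0.1716] jaw -98.66 x [-6.e-04  0.e+00 -1.e+00] q [-0.281  0.253  1.773 -0.     1.116  1.441] F [ 0.2   0.28 -1.87] w 0.0357
0.10059637868902234
```

View pics/s8c.png

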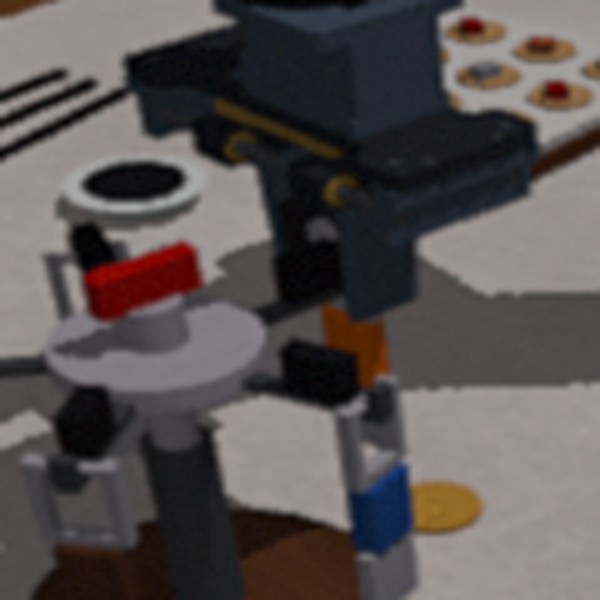

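View pics/w8.png

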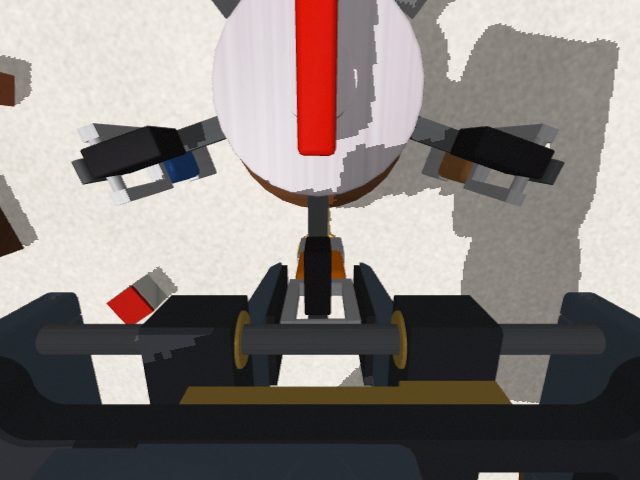

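```bash
python3 -m inch '[0,0,-0.4,0,0,0,3.2,0.1,-0.02,-0.4,0,0,0,3.2,0.1,-0.02,-0.4,0,0,0,3.2]';python3 -m inch '[0.1,-0.02,0,0,0,0,3.2,0.1,-0.02,0,0,0,0,3.2]';python3 -m inch '[0.1,-0.02,0,0,0,0,3.2,0.1,-0.02,0,0,0,0,3.2]'
```

```text
clock: 12.4
ee_pos: [0.4957, -0.1312, 0.1676]
tcp_rot: [-1.366, 1.571, -3.088]
ft_force: [0.7, -0.5, -0.8]
gripper_width: 0.0362
clock: 12.6
ee_pos: [0.4967, -0.1314, 0.1677]
tcp_rot: [-1.364, 1.57, -3.086]
ft_force: [-0.2, -0.3, -0.6]
gripper_width: 0.0357
clock: 12.8
ee_pos: [0.4968, -0.1314, 0.1676]
tcp_rot: [-1.587, 1.568, 2.975]
ft_force: [-4.2, 0.5, 1.1]
gripper_width: 0.036
```

```bash
python3 -m inch '[-0.2,0.03,0,0,0,0,3.2,-0.2,0.03,0,0,0,0,3.2,-0.2,0.03,-0.2,0,0,0,3.2,-0.2,0.03,-0.4,0,0,0,3.2,-0.2,0.03,-0.5,0,0,0,3.2,-0.2,0.03,-0.5,0,0,0,3.2]';python3 -m inch '[0,0,-0.1,0,0,0,3.2,0,0,-0.2,0,0,0,3.2,0,0,-0.2,0,0,0,3.2]'
```

```text
clock: 13.4
ee_pos: [0.4957, -0.1313, 0.1624]
tcp_rot: [-1.417, 1.57, -3.139]
ft_force: [0.1, -1.2, -1.3]
gripper_width: 0.0356
clock: 13.7
ee_pos: [0.4957, -0.1313, 0.1605]
tcp_rot: [-1.295, 1.571, -3.017]
ft_force: [-0.6, 0.1, -1.0]
gripper_width: 0.0358
```

```bash
for i in 1 ; do python3 -m inch '[0,0,-0.1,0,0,0,3.2,0,0,-0.2,0,0,0,3.2,0,0,-0.2,0,0,0,3.2]'; done; python3 -m inch '[0,0,-0.1,0,0,0,3.2,0,0,-0.1,0,0,0,3.2]';python3 -m inch '[0,0,-0.1,0,0,0,3.2,0,0,-0.1,0,0,0,3.2]';python3 -m inch '[0,0,-0.1,0,0,0,3.2,0,0,-0.1,0,0,0,3.2]'
```

```text
clock: 14.0
ee_pos: [0.4958, -0.1314, 0.1591]
tcp_rot: [1.073, 1.57, -0.649]
ft_force: [-0.5, 0.3, 2.3]
gripper_width: 0.0356
clock: 14.2
ee_pos: [0.4959, -0.1314, 0.1588]
tcp_rot: [1.326, 1.57, -0.396]
ft_force: [-2.5, 1.5, 6.7]
gripper_width: 0.0358
clock: 14.4
ee_pos: [0.4963, -0.1315, 0.1586]
tcp_rot: [1.418, 1.568, -0.304]
ft_force: [-3.6, 0.9, 10.2]
gripper_width: 0.0355
clock: 14.6
ee_pos: [0.4965, -0.1316, 0.1582]
tcp_rot: [1.399, 1.567, -0.323]
ft_force: [-3.5, 0.5, 12.7]
gripper_width: 0.0357
```

```bash
python3 -m inch '[-0.06,0.01,0,0,0,0,3.2,-0.12,0.02,0,0,0,0,3.2,-0.12,0.02,0,0,0,0,3.2]'; python3 -c "
from h import *
pr()"
```

```text
clock: 14.9
ee_pos: [0.4936, -0.131, 0.1558]
tcp_rot: [-1.5, 1.569, 3.061]
ft_force: [-3.9, -0.1, 2.5]
gripper_width: 0.0357
t 14.9 p [ 0.4936 -0.131   0.1558] jaw -98.66 x [-1.6e-03  1.0e-04 -1.0e+00] q [-0.282  0.266  1.798 -0.     1.079  1.44 ] F [-3.92 -0.12  2.54] w 0.0357
```

```bash
python3 -m inch '[0.05,-0.01,-0.1,0,0,0,3.2,0.05,-0.01,-0.1,0,0,0,3.2]';python3 -m inch '[0,0,-0.1,0,0,0,3.2,0,0,-0.1,0,0,0,3.2]';python3 -m inch '[0,0,-0.1,0,0,0,3.2,0,0,-0.1,0,0,0,3.2]'
```

```text
clock: 15.1
ee_pos: [0.4936, -0.1309, 0.1537]
tcp_rot: [-1.624, 1.567, 2.937]
ft_force: [-5.2, -0.2, -1.2]
gripper_width: 0.0358
clock: 15.3
ee_pos: [0.4937, -0.1309, 0.1525]
tcp_rot: [-1.638, 1.567, 2.924]
ft_force: [-4.5, 0.4, -1.9]
gripper_width: 0.0356
clock: 15.5
ee_pos: [0.4936, -0.1309, 0.1513]
tcp_rot: [-1.647, 1.567, 2.914]
ft_force: [-4.3, -0.5, -3.5]
gripper_width: 0.0357
```

```bash
python3 -m inch '[0,0,-0.1,0,0,0,3.2,0,0,-0.1,0,0,0,3.2]';python3 -m inch '[0,0,-0.1,0,0,0,3.2,0,0,-0.1,0,0,0,3.2]';python3 -m inch '[0,0,-0.05,0,0,0,3.2,0,0,-0.05,0,0,0,3.2]'
```

```text
clock: 15.7
ee_pos: [0.4939, -0.131, 0.1506]
tcp_rot: [-1.637, 1.567, 2.924]
ft_force: [-5.2, 0.5, -3.1]
gripper_width: 0.0357
clock: 15.9
ee_pos: [0.494, -0.1309, 0.1496]
tcp_rot: [-1.657, 1.568, 2.905]
ft_force: [-4.5, 0.6, -4.6]
gripper_width: 0.0356
clock: 16.1
ee_pos: [0.4945, -0.131, 0.1496]
tcp_rot: [-1.682, 1.569, 2.879]
ft_force: [-4.6, -0.0, -5.7]
gripper_width: 0.036
```

```bash
python3 -m inch '[0,0,-0.05,0,0,0,3.2,0,0,-0.05,0,0,0,3.2]';python3 -m inch '[0,0,-0.05,0,0,0,3.2,0,0,-0.05,0,0,0,3.2]';python3 -m inch '[0,0,-0.05,0,0,0,3.2,0,0,-0.05,0,0,0,3.2]'
```

```text
clock: 16.3
ee_pos: [0.4947, -0.1311, 0.1494]
tcp_rot: [-1.693, 1.57, 2.868]
ft_force: [-5.4, 0.8, -3.6]
gripper_width: 0.0357
clock: 16.5
ee_pos: [0.4947, -0.1311, 0.1493]
tcp_rot: [-1.683, 1.57, 2.878]
ft_force: [-6.4, 1.4, -2.0]
gripper_width: 0.0356
clock: 16.7
ee_pos: [0.4948, -0.1311, 0.1492]
tcp_rot: [-1.653, 1.57, 2.908]
ft_force: [-6.9, 0.4, 0.5]
gripper_width: 0.0355
```

```bash
python3 -m inch '[0,0,-0.1,0,0,0,3.2,0,0,-0.1,0,0,0,3.2]';python3 -m inch '[0,0,0,0,0,0,4,0,0,0,0,0,0,5,0,0,0,0,0,0,6,0,0,0,0,0,0,6,0,0,0,0,0,0,6]'; python3 - <<'E'
from h import *
pr();save('scene','s9');save('wrist','w9')
im=load('s9')[0];cv2.imwrite('pics/s9c.png',cv2.resize(im[100:250,180:300],None,fx=5,fy=4,interpolation=cv2.INTER_CUBIC))
E
```

```text
clock: 16.9
ee_pos: [0.4949, -0.1311, 0.1491]
tcp_rot: [1.417, 1.571, -0.305]
ft_force: [-8.0, 1.9, 6.0]
gripper_width: 0.0357
clock: 17.4
ee_pos: [0.4955, -0.1314, 0.1478]
tcp_rot: [1.401, 1.57, -0.321]
ft_force: [0.4, -0.3, 0.0]
gripper_width: 0.0598
t 17.4 p [ 0.4955 -0.1314  0.1478] jaw -98.66 x [ 8.e-04 -3.e-04 -1.e+00] q [-0.282  0.276  1.807 -0.     1.058  1.441] F [ 0.42 -0.32  0.03] w 0.0598
```

View pics/s9c.png

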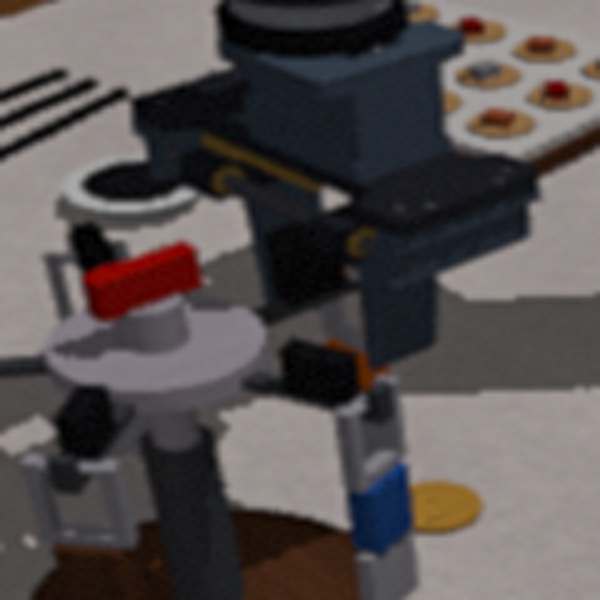

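View pics/w9.png

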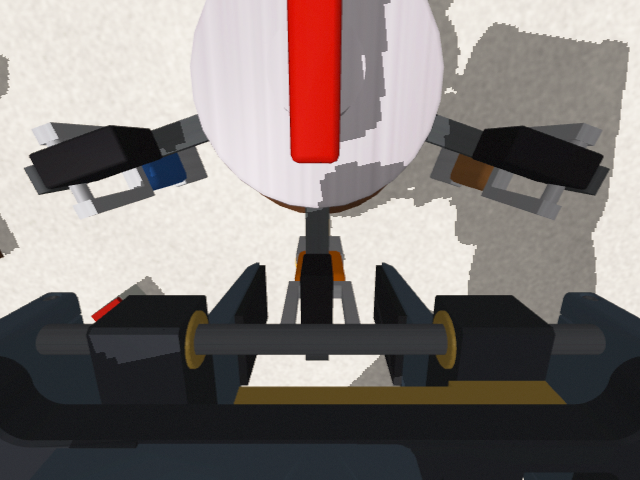

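Both fingers are clear of the bail, at columns 267 and 375 with the bail spanning 285–350. I'll back straight up and check.

```bash
python3 -m inch '[0,0,1,0,0,0,6,0,0,3,0,0,0,6,0,0,6,0,0,0,6,0,0,9,0,0,0,6,0,0,12,0,0,0,6,-4,2,13,0,0,0,6,-8,4,13,0,0,0,6,-8,4,13,0,0,0,6,-8,4,13,0,0,0,6,-8,4,13,0,0,0,6]'; python3 - <<'E'
from h import *
pr();save('scene','s10');save('wrist','w10');save('top','t10')
im,P,z=load('s10');cv2.imwrite('pics/s10c.png',cv2.resize(im[120:270,150:300],None,fx=5,fy=4,interpolation=cv2.INTER_CUBIC))
im,P,z=load('w10')
hsv=cv2.cvtColor(im,cv2.COLOR_BGR2HSV)
red=((hsv[...,0]<6)|(hsv[...,0]>174))&(hsv[...,1]>150)&(hsv[...,2]>60)
p=P[red];p=p[(p[:,2]>.228)&(p[:,2]<.245)]; print('knob',cv2.minAreaRect((p[:,:2]*1000).astype(np.float32)))
E
```

```text
clock: 18.5
ee_pos: [0.4161, -0.0916, 0.2782]
tcp_rot: [1.36, 1.569, -0.362]
ft_force: [0.3, 0.3, 0.1]
gripper_width: 0.0603
t 18.5 p [ 0.4161 -0.0916  0.2782] jaw -98.67 x [ 1.5e-03 -6.0e-04 -1.0e+00] q [-0.244  0.041  1.755 -0.     1.344  1.479] F [0.3  0.31 0.1 ] w 0.0603
knob ((0.0, 0.0), (0.0, 0.0), 0.0)
```

View pics/s10c.png

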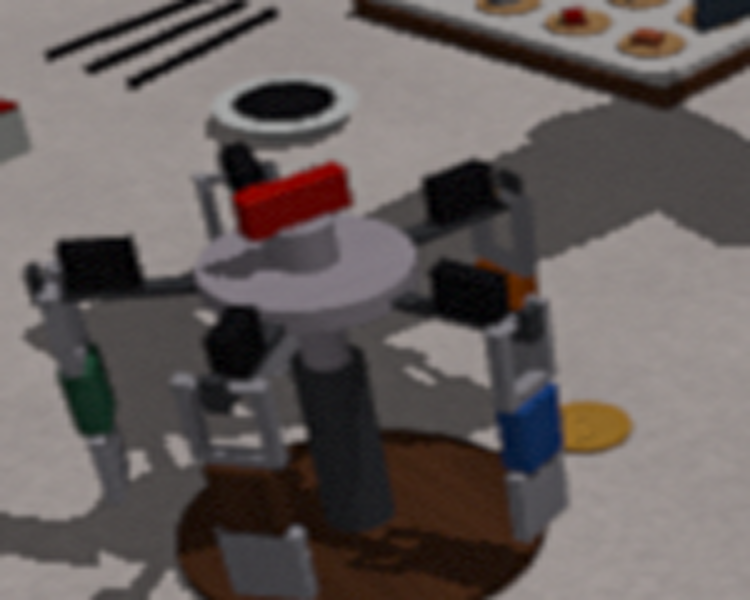

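View pics/w10.png

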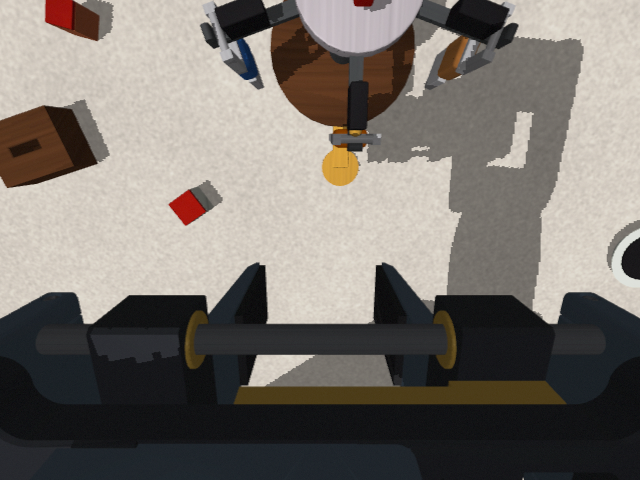

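The wrist view shows the bail on the hook at (355,138), next to the pointer at (340,168). The scene view shows the scraper hanging at about (510,230) in the crop. I'll measure the bail height, the knob angle, and the seals and jar.

```bash
python3 - <<'E'
from h import *
im,P,z=load('w10')
q=P[128:150,328:384].reshape(-1,3); 
b=q[(q[:,2]>.17)&(q[:,2]<.1935)]
print('bail top',len(b),b.mean(0),cv2.minAreaRect((b[:,:2]*1000).astype(np.float32)),np.percentile(b[:,2],[5,50,90]))
for u in range(330,384,4): print(u,[round(float(P[v,u,2]),3) for v in range(130,148,3)])
for f in('t0','t10'):
    im,P,z=load(f); hsv=cv2.cvtColor(im,cv2.COLOR_BGR2HSV)
    red=((hsv[...,0]<6)|(hsv[...,0]>174))&(hsv[...,1]>170)&(hsv[...,2]>90)
    for n,(x0,y0,x1,y1) in dict(knob=(470,180,535,235),s1=(285,170,320,205),s2=(325,300,365,335)).items():
        m=np.zeros_like(red);m[y0:y1,x0:x1]=red[y0:y1,x0:x1]; p=P[m];p=p[~np.isnan(p[:,0])]
        if n=='knob': p=p[p[:,2]>.225]
        print(f,n,cv2.minAreaRect((p[:,:2]*1000).astype(np.float32)) if len(p) else None)
    print('jar',P[225:240,160:176].reshape(-1,3).mean(0))
cv2.imwrite('pics/t10c.png',cv2.resize(load('t10')[0][140:330,400:580],None,fx=4,fy=3,interpolation=cv2.INTER_CUBIC))
cv2.imwrite('pics/w10c.png',cv2.resize(load('w10')[0][60:190,280:440],None,fx=5,fy=4.5,interpolation=cv2.INTER_CUBIC))
E
```

```text
bail top 526 [ 0.49404771 -0.13081826  0.18800148] ((492.5560302734375, -131.0293426513672), (36.6381950378418, 14.883583068847656), 71.9309310913086) [0.18297509 0.18831452 0.19009812]
330 [-0.001, -0.001, 0.097, 0.096, 0.0, 0.001]
334 [0.102, 0.136, 0.188, 0.188, 0.189, 0.117]
338 [0.141, 0.141, 0.189, 0.189, 0.188, 0.139]
342 [0.139, 0.14, 0.189, 0.189, 0.188, 0.14]
346 [0.139, 0.142, 0.187, 0.188, 0.188, 0.138]
350 [0.192, 0.19, 0.188, 0.188, 0.188, 0.196]
354 [0.194, 0.193, 0.19, 0.189, 0.187, 0.196]
358 [0.195, 0.192, 0.188, 0.189, 0.187, 0.197]
362 [0.14, 0.141, 0.188, 0.187, 0.186, 0.197]
366 [0.139, 0.14, 0.188, 0.189, 0.187, 0.001]
370 [0.0, -0.0, 0.188, 0.189, 0.186, 0.0]
374 [0.002, -0.001, 0.188, 0.189, 0.188, 0.001]
378 [-0.001, -0.001, 0.189, 0.188, 0.188, 0.0]
382 [-0.0, 0.001, -0.0, 0.002, -0.001, 0.002]
t0 knob ((592.7858276367188, -145.5867156982422), (47.641231536865234, 10.420546531677246), 67.40154266357422)
t0 s1 ((666.1487426757812, 146.68212890625), (23.513498306274414, 26.011627197265625), 66.33869934082031)
t0 s2 ((441.39007568359375, 73.08876037597656), (29.35736083984375, 30.608440399169922), 24.855552673339844)
jar [nan nan nan]
t10 knob ((592.447265625, -145.62237548828125), (11.240448951721191, 47.43198776245117), 80.38851928710938)
t10 s1 ((665.564453125, 146.31149291992188), (24.297178268432617, 26.752126693725586), 68.0233154296875)
t10 s2 ((441.5743408203125, 72.990966796875), (29.1016845703125, 31.02066421508789), 26.184648513793945)
jar [nan nan nan]
```

View pics/w10c.png

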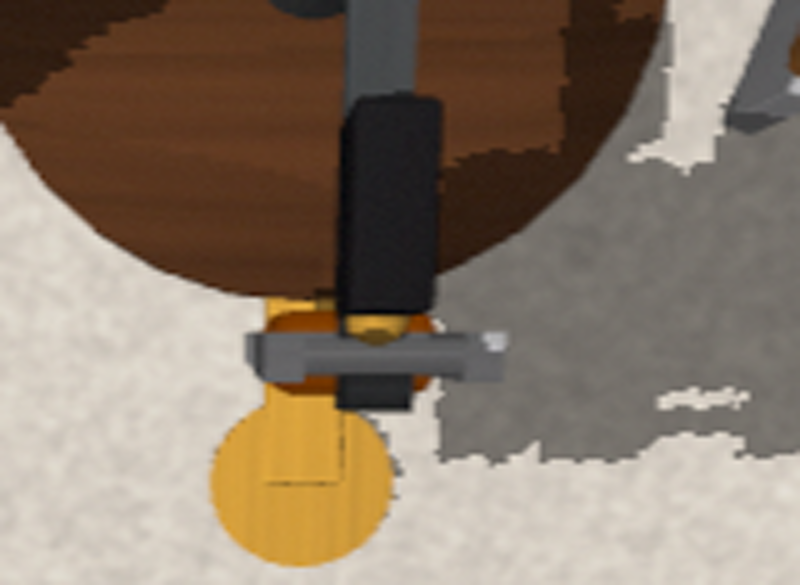

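View pics/t10c.png

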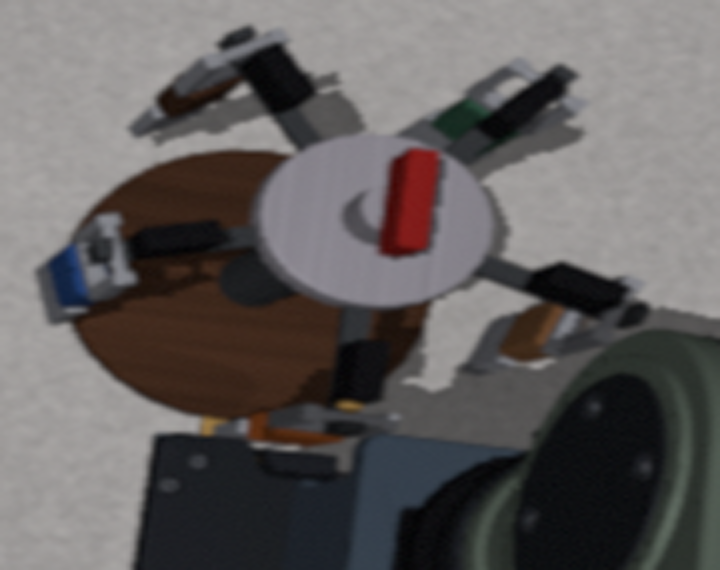

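```bash
python3 -c "
from h import *
pr(); print(r.close_job())"
```

```text
t 18.65 p [ 0.416  -0.0916  0.2775] jaw -98.68 x [-3.e-04 -0.e+00 -1.e+00] q [-0.244  0.043  1.755 -0.     1.344  1.479] F [-0.23 -0.41 -0.32] w 0.0601
the job is handed in; nothing more can be done
None
```

The scraper is hanging on the empty hook over the pointer, held under the sprung ball. I handed the job in at 18.65 s of the 64 s allowed; no verdict was reported.

**Carousel:** I turned it by its knob about 76° clockwise while the scraper was still in its block. In the last picture the knob stood at 170.4°, against about 171.4° for the pointer, so about 0.02 rad off.

**Hanging:** I felt for the hook's back stop, backed off and pressed the bar down past the ball.
- **Snag:** the bar first crowded against the block and the wrist force reached about 13 N. I shifted it roughly 1 mm outward and it went past.
- **Wrist force:** it stayed around 14 N or less, sideways and vertical combined.

**Last checks:**
- **Height:** the bar's top was at 188 to 189 mm, which puts the bar on the hook's floor (about 182.5 mm).
- **Ball:** it shows above the bar in the wrist picture. I did not measure how far it is pushed in.
- **Bail position:** it was within about 2 mm of the pointer seen from above.
- **Seals:** both measured within 1 mm of where they started.
- **Jar:** its depth check gave no reading, but the arm never went near it.
- **Tool:** the fingers were open and well clear, with no force on the tool.

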